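# Open the relay test fixture with its two release keys

## Robot

A 6-joint arm with a two-finger parallel gripper is mounted at the origin on a cart in front of the work surface, level with it; the furniture and walls round the work are solid. World frame = base frame: x ahead of the robot, y to its left, z up, the work surface at z = 0. Lengths are in mm, angles in rad, forces in N, time in s.
With the tool pointing down it reaches from about 350 to 775 mm from the base axis. Payload 7.3 kg.
Tool frame: the origin (TCP) lies at the very end of the fingers, on their centre line; the grasp point (between the pads) lies 19 mm behind it (bot.grip_point_offset is the distance from the TCP to the grasp point, in mm); z points along the fingers, y is the line along which they close (so a half turn about z gives the same grasp; the last joint's range is limited). The gripper opens to 92 mm and grips with 3 to 60 N. Pads are 19 mm wide; open, the fingers measure 130 mm over their backs; the gripper's body (75 mm by 190 mm) begins 47 mm behind the grasp point.
Start: joints at [-1.27, 0.342, 1.524, -0, 1.275, -0.146], TCP at [226.867, -473.473, 226.741] pointing down, gripper open.
Joint ranges: [-2.53, 2.53], [-0.77, 2.02], [0.04, 2.7], [-1, 4.14], [0.28, 2.66], [-3.11, 3.11]. Speed limits (rad/s): [2.57, 2.57, 3.14, 3.14, 3.14, 3.14].

## Interface

Orientations are given as [roll, pitch, yaw] about the fixed x, y, z axes, in that order (R = Rz(yaw) Ry(pitch) Rx(roll)).
In Python, from plant import bot gives the robot as it stands. The module is installed in compiled form; this text tells all that it offers.
- The arm moves only by the shell command python3 -m jog 'ROWS' [OPENING]. ROWS is JSON, a list of rows, each a list of 6 numbers: the shift along the tool's x, y, z in mm, then the turn, a rotation vector about the tool's x, y, z in rad. In form: [[dx, dy, dz, rx, ry, rz], ...]. A call has 1 to 12 rows; each row shifts and turns the commanded pose from where the row before left it, along the tool's axes as they then stand; what a row does not reach is not made up. A row lasts 1/10 s, in which the tool goes at most 50 mm and 8.59 degrees, less where a joint would pass 70% of its speed; a pose out of reach is approached as far as the arm can. A call with a gripper value outside its range is refused whole. OPENING is the opening in per cent of the stroke, from 0 (shut) to 100 (fully open), set as the call begins (- or left out, the last holds). The fingers move at their own pace and stop on an object; the grip force is fixed at half the most. Time passes only in rows, so rows that do not move let the fingers close. It gives the time, the measured TCP pose, the force, the opening and the grip force at its end, in the units of the state.
- bot.get_obs(): the state, without advancing time (a new reading comes with each control period).
- bot.capture(name): name is "scene" or "top"; returns the picture (480x640x3 uint8, red, green, blue); there is no depth.
- bot.camera_model(name): a dict with "fx", "fy", "cx", "cy" (pixels), "position" and "orientation" of the camera in the world. Camera axes: x right, y down, z forward; pixel columns grow to the right and rows downward; lengths in mm; the calibration is good to about 2 mm. A picture is of the moment at which its call begins. camera_model takes no time and is no camera call.
- bot.close_job(): hands the job in; it is judged then, once.
Trained networks look in the newest picture that a camera, given by its name, has taken for a name from the list of things; names that differ only in an ending like _2 or _b are one class to them, and where a whole thing is asked for, a point or a joint stands for the part that bears it (a point fixed in the world has none). Each returns a list of dicts, best first, with "p" (0 to 1); they miss things now and then, are a little off and sometimes report something else, mostly with a low value. They report only what shows in the picture. A call takes as long as a camera call.
- bot.outline_of(target, camera): "mask" (480x640 bool, what is visible of it) and "pixel" ([column, row] in pixels, amid what is visible of it).
The state is a dict: "time": time; "joint_positions": joint angles; "dq": joint speeds; "tau": joint torques, N m; "tool_pos": TCP position; "tcp_rot": TCP orientation; "contact_force": force on the tool from outside, world axes, zero at the start; "moment": the same for the moment, N m; "grip_width": finger opening in mm; "finger_force": force on a finger pad.
Only numpy, scipy, OpenCV 4.12 (cv2) and the standard library are available. Lean on these libraries where they do the work, as an engineer would, in place of code of your own. Each camera call takes 0.05 s, during which the arm holds its last target. There are 200 camera calls.

## Task

Open the relay test fixture with fingertips alone: push its yellow lock tab fully to the fixture's right, then press both red keys down together and keep them down while the cover rises on its slow spring, until its front edge has come up about 5 cm. Then let go and stay clear until the cover has opened fully by itself. Do not push or lift the cover, grip nothing, and leave the relays inside and the things around undisturbed.

Things in the scene. Friction and masses are not known exactly. Their poses are not given: they have to be found in the camera images.
- test_fixture: Grey relay test fixture, too heavy to shift, 193 x 150 mm, 67 mm high with cover shut. Origin on the bench: housing x -105 (front) to +88, y +-75 mm. -x is the front, roughly toward the robot; +y its left, -y its right seen from the front. A deck 36 mm high (x -105 to -24) carries lock bar, two red keys and hooks; behind is a 60 mm high well with two relays under the hinged cover.
- key_left_pad (a point): Centre of the top of the left red press key, a 28 x 28 mm pad, level, 58 mm above the bench at rest, at fixture x -85, y +30 mm; its front tilts down as it is pressed. Its steel hook stands 35 mm behind this point, 15 mm above the pad top, and comes 8 mm forward when pressed. The two pads are 60 mm apart, centre to centre, along fixture y, 32 mm free between.
- key_right_pad (a point): Centre of the top face of the right red press key, the same as the left one; at fixture x -85, y -30 mm.
- key_left (a joint): Turn of the left key (rad): 0 at rest, 0.22 fully pressed (pad centre 10 mm lower). Its spring takes 1 N at the pad centre to start, 2.6 N fully down, and brings it back to 0. Its hook lets the cover go from about 0.19. While the lock is on, the key stops at about 0.03.
- key_right (a joint): The same for the right key.
- lock_tab (a point): Centre of the top of the yellow lock tab: 18 mm (x) by 12 mm (y), 28 mm tall, top 46 mm and underside 18 mm above the bench, standing 11 to 29 mm in front of the housing. Locked: at fixture x -125, y +11 (down to +7) mm. It slides along fixture y, to the right (-y) to unlock.
- lock (a joint): Slide of the lock bar (m): 0 to 0.004 locked (lugs stand under both keys), 0.022 at its right-hand stop (keys free). It takes about 1.5 N to push and stays where it is left.
- cover_edge (a point): Middle of the top front edge of the cover, a 7 mm thick aluminium frame with clear window, 150 mm wide, hinged at the back 112 mm behind this point (hinge axis along y at fixture x +78 mm, height 63.5 mm). Closed it is 67 mm above the bench, fully open about 170 mm.
- cover (a joint): Opening of the cover (rad): 0 shut, 1.2 fully open at its stop, where its spring holds it. Either hook alone holds it shut; with both drawn it rises by its damped spring at about 0.16 rad/s (2 cm/s at the front edge, 7 to 8 s in all). If a key is let go before 0.28 rad (edge 3 cm up) a safety tooth catches it at 0.17 rad and both keys must be pressed again.
- relay_grey: Plug-in relay with a grey top, 22 x 28 x 36 mm, loose in its socket inside the well. Origin: centre of its underside. Not to be moved.
- relay_blue: Plug-in relay with a blue top, same size, in the other socket. Not to be moved.
- terminal_blue: Blue terminal block, 40 x 48 x 10 mm, lying beside the fixture's left side. Origin: centre of its underside. Not to be moved.
- screwdriver: Screwdriver with orange handle, 22 x 197 x 23 mm, lying to the right. Not to be moved.
- pill_bottle: White screw-cap bottle, 40 mm across, 80 mm tall, standing to the left. Not to be moved.

How it is judged (in metres and radians):
On the way, in this order (a step that is already met when the one before it is completed fails the run):
1. the lock tab is pushed to the right, with the cover still shut (value of joint lock above 0.017 m and value of joint cover below 0.05 rad), for 0.2 s.
2. both keys are held down together by the fingertips until the cover's front edge has risen past the safety catch (value of joint each of key_left, key_right above 0.12 rad and contact force between the fingers and key_left above 0.3 N and contact force between the fingers and key_right above 0.3 N and value of joint cover above 0.32 rad), for 0.2 s.
At the end, for the whole second after the job is handed in: The cover stands fully open (over 1.12 rad) and at rest, both keys have sprung back up (under 0.03 rad), the lock is still to the right (over 17 mm) and both relays are where they were (within 8 mm) (value of joint cover above 1.12 rad and velocity of joint cover below 0.05 rad/s and value of joint each of key_left, key_right below 0.03 rad and value of joint lock above 0.017 m and distance of each of relay_grey, relay_blue from where it was at the start of the episode below 0.008 m); the robot touches nothing.
It fails at once if the cover is pushed or lifted by the robot (over 4 N) (contact force between any of the fingers, the arm and cover above 4 N).
It fails at once if a relay is disturbed or lifted (8 mm) (distance of any of relay_grey, relay_blue from where it was at the start of the episode above 0.008 m).
It fails at once if something standing around is disturbed or lifted (15 mm) (distance of any of terminal_blue, screwdriver, pill_bottle from where it was at the start of the episode above 0.015 m).
It fails at once if the lock tab is gripped between the fingers instead of pushed (contact force between the fingers and lock above 1 N and horizontal distance between the grasp point and lock_tab below 0.01 m and height (world z) of the grasp point below 0.06 m).
It also fails if it takes over 64 s, if anything falls off the work surface, if the arm or the gripper's body presses on something with over 40 N, if the wrist force passes 120 N, or if a joint passes its speed limit or range.

## Working session

There is one attempt and no reset: what is moved stays moved. The work goes in short steps, Python scripts to look and compute and a shell command to move; the robot and the scene stay as the last step left them, time stands still between calls to the robot, and variables do not carry over. Pictures are saved under pics/ and viewed, at most 10 in all, crops included, and the job is handed in when it is done.

```bash
mkdir -p pics; cat > h.py <<'E'
from plant import bot
import numpy as np, cv2
from scipy.spatial.transform import Rotation as R
def cam(n):
    m=bot.camera_model(n); o=np.array(m["orientation"],float)
    Rm=R.from_euler('xyz',o).as_matrix() if o.size==3 else (o if o.shape==(3,3) else R.from_quat(o).as_matrix())
    return m,Rm,np.array(m["position"],float)
def ray(n,px,z):
    m,Rm,p=cam(n); d=Rm@np.array([(px[0]-m["cx"])/m["fx"],(px[1]-m["cy"])/m["fy"],1])
    return p+d*(z-p[2])/d[2]
def proj(n,P):
    m,Rm,p=cam(n); q=Rm.T@(np.array(P,float)-p); return [m["cx"]+m["fx"]*q[0]/q[2],m["cy"]+m["fy"]*q[1]/q[2]]
E
python3 - <<'E'
from h import *
for n in("scene","top"):
    print(bot.camera_model(n))
    im=bot.capture(n); cv2.imwrite(f"pics/{n}0.png",im[:,:,::-1])
    for t,z in(("key_left_pad",58),("key_right_pad",58),("lock_tab",46),("cover_edge",67),("test_fixture",30),("terminal_blue",10),("screwdriver",12),("pill_bottle",80)):
        for r in bot.outline_of(t,n)[:2]: print(n,t,round(r["p"],2),r["pixel"],r["mask"].sum(),ray(n,r["pixel"],z).round(1))
print(bot.get_obs())
E
```

```text
{'fx': 468.13126152728415, 'fy': 468.13126152728415, 'cx': 322.68410695643405, 'cy': 233.30558809214932, 'position': array([195.30215277, 606.45702622, 635.64289407]), 'orientation': array([-2.24627954e+00, -1.00516558e-03, -2.50752895e+00])}
scene key_left_pad 0.74 [311.7, 281.5] 300 [557.6 145.3  58. ]
scene key_left_pad 0.4 [331.7, 264.4] 425 [555.   88.6  58. ]
scene key_right_pad 0.84 [333.7, 268.1] 355 [546.4  94.4  58. ]
scene lock_tab 0.8 [340.4, 292.0] 471 [509.1 126.6  46. ]
scene lock_tab 0.42 [333.3, 268.6] 364 [553.5  85.3  46. ]
scene cover_edge 0.59 [335.9, 265.5] 337 [541.7  94.5  67. ]
scene cover_edge 0.57 [292.0, 245.7] 3340 [639.7  98.6  67. ]
scene test_fixture 0.89 [306.2, 268.4] 8372 [604.8 101.2  30. ]
scene terminal_blue 0.65 [245.6, 300.2] 420 [655.  216.3  10. ]
scene terminal_blue 0.15 [338.5, 268.8] 377 [566.9  48.   10. ]
scene screwdriver 0.86 [470.8, 207.4] 394 [ 439.1 -298.7   12. ]
scene pill_bottle 0.9 [292.9, 406.9] 1287 [423.4 360.6  80. ]
scene pill_bottle 0.42 [245.3, 300.8] 400 [603.  261.2  80. ]
{'fx': 515.5085371211952, 'fy': 515.50853712119
[... 657 characters left out ...]
 330.4  80. ]
{'time': 0.9, 'joint_positions': array([-1.27000048e+00,  3.42027409e-01,  1.52408800e+00,  1.21455701e-05,
        1.27537251e+00, -1.45986674e-01]), 'dq': array([ 0.0022916 ,  0.00089174, -0.0003351 ,  0.00143041,  0.00042792,
       -0.00119317]), 'tau': array([-5.59915061e-04, -4.31124401e+01, -2.44479454e+01,  7.14868424e-02,
        4.81878128e-02, -6.69276943e-06]), 'tool_pos': array([ 226.87459976, -473.48544289,  226.73046712]), 'tcp_rot': array([3.14148734e+00, 3.73982303e-06, 4.46778980e-01]), 'contact_force': array([ 0.75692757,  0.01711817, -0.41548754]), 'moment': array([-0.02079825, -0.02436147,  0.02136467]), 'finger_force': 0.0, 'grip_width': 91.97375537148443}
```

```bash
python3 - <<'E'
import cv2,numpy as np
a=cv2.imread("pics/top0.png")[190:320,230:380]; b=cv2.imread("pics/scene0.png")[190:340,220:400]
a=cv2.resize(a,None,fx=4,fy=4,interpolation=2)[:, :]; b=cv2.resize(b,None,fx=4,fy=4,interpolation=2)
cv2.imwrite("pics/ct.png",a); cv2.imwrite("pics/cs.png",b)
E
```

```text
(no output)
```

View pics/ct.png

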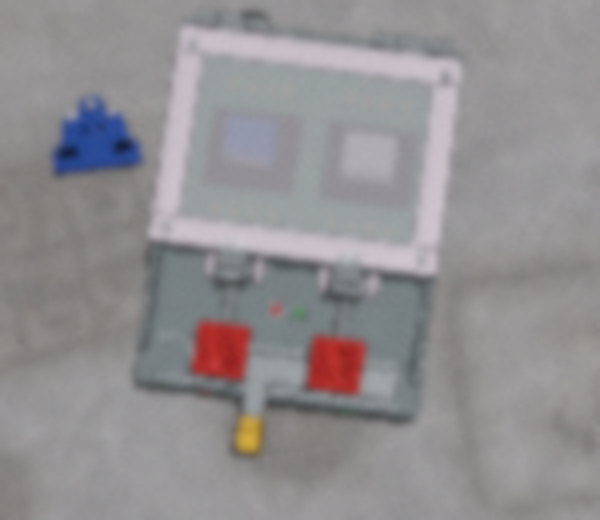

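View pics/cs.png

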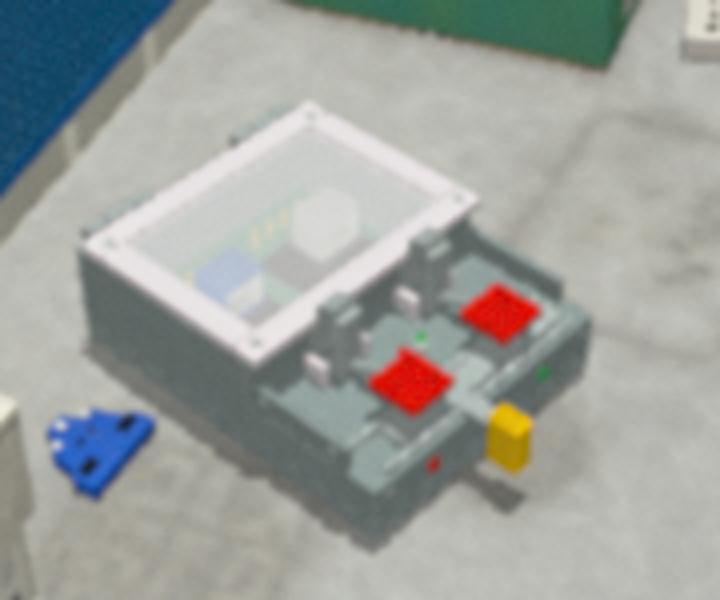

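```bash
cat > fit.py <<'E'
from h import *
from scipy.optimize import least_squares
L=[(-85,30,58),(-85,-30,58),(-34,75,67),(-34,-75,67),(-125,11,46)]
obs={"top":[(222,351),(336,365),(150,240),(438,272),(250,424)],"scene":[(411,382),(502,313),(255,360),(475,203),(512,419)]}
off={"top":(230,190),"scene":(220,190)}
def W(p,q):
    c,s=np.cos(q[2]),np.sin(q[2]); return [q[0]+c*p[0]-s*p[1],q[1]+s*p[0]+c*p[1],p[2]]
def f(q,cams=("top","scene")):
    return np.array([np.array(proj(n,W(p,q)))-(np.array(o)/4+off[n]) for n in cams for p,o in zip(L,obs[n])]).ravel()
for c in (("top",),("scene",),("top","scene")):
    s=least_squares(f,[630,100,-.1],args=(c,)); print(c,s.x.round(3)); print(s.fun.round(1).reshape(-1,2).tolist())
print([np.round(W(p,s.x),1).tolist() for p in L])
E
python3 fit.py
```

```text
('top',) [ 6.21309e+02  1.00998e+02 -9.70000e-02]
[[0.1, -0.8], [0.5, -0.7], [-0.4, -0.6], [-0.3, 0.3], [-0.0, 1.9]]
('scene',) [ 6.18161e+02  1.02845e+02 -9.50000e-02]
[[0.2, -0.4], [-0.4, -0.7], [-0.2, 1.2], [0.9, -0.8], [-0.4, 0.5]]
('top', 'scene') [ 6.19832e+02  1.01600e+02 -9.50000e-02]
[[-0.1, -0.1], [0.2, -0.0], [-0.7, 0.1], [-0.6, 0.9], [-0.2, 2.6], [-0.1, -1.2], [-0.8, -1.4], [-0.5, 0.4], [0.6, -1.5], [-0.9, -0.4]]
[[538.1, 139.6, 58.0], [532.4, 79.8, 58.0], [593.1, 179.5, 67.0], [578.9, 30.2, 67.0], [496.4, 124.4, 46.0]]
```

```bash
python3 -m jog '[[26,-23,0,0,0,0],[26,-23,0,0,0,0],[26,-23,0,0,0,0],[26,-23,0,0,0,0],[26,-23,0,0,0,0],[26,-23,0,0,0,0],[26,-23,0,0,0,0],[26,-23,0,0,0,0],[26,-23,0,0,0,0],[26,-23,0,0,0,0],[26,-23,0,0,0,0],[26,-23,0,0,0,0]]' 0
python3 -m jog '[[26,-23,0,0,0,0],[26,-23,0,0,0,0],[26,-23,0,0,0,0],[26,-23,0,0,0,0],[26,-23,0,0,0,0],[26,-23,0,0,0,0],[26,-23,0,0,0,0],[26,-23,0,0,0,0],[0,0,15,0,0,0.1355],[0,0,15,0,0,0.1355],[0,0,15,0,0,0.1355],[0,0,15,0,0,0.1355]]'
python3 -m jog '[[0,0,0,0,0,0],[0,0,0,0,0,0]]'
cat > st.py <<'E'
from h import *
o=bot.get_obs(); p=o["tool_pos"]; q=[620,101.6,-.095]
c,s=np.cos(q[2]),np.sin(q[2]); d=p-[q[0],q[1],0]
print("t",round(o["time"],2),"fix",np.round([c*d[0]+s*d[1],-s*d[0]+c*d[1],p[2]],1),"rot",o["tcp_rot"].round(3),"F",o["contact_force"].round(1),"w",round(o["grip_width"],1))
E
python3 st.py
```

```text
time: 2.1
tool_pos: [389.4, -88.4, 226.9]
tcp_rot: [3.141, -0.0, 0.447]
contact_force: [0.1, 0.4, -0.4]
grip_width: 2.0
finger_force: 0.0
time: 3.3
tool_pos: [497.0, 166.2, 166.1]
tcp_rot: [3.142, -0.0, -0.1]
contact_force: [-0.2, -0.8, -0.2]
grip_width: 0.5
finger_force: 0.0
time: 3.5
tool_pos: [497.2, 166.1, 167.0]
tcp_rot: [3.141, 0.0, -0.092]
contact_force: [0.7, -0.9, 0.5]
grip_width: 0.3
finger_force: 0.0
t 3.5 fix [-128.4   52.5  167. ] rot [ 3.141  0.    -0.092] F [ 0.7 -0.9  0.5] w 0.3
```

```bash
python3 -m jog '[[0,0,20,0,0,0],[0,0,20,0,0,0],[0,0,20,0,0,0],[0,0,20,0,0,0],[0,0,15,0,0,0],[0,0,15,0,0,0],[0,0,15,0,0,0],[0,0,14,0,0,0],[0,0,0,0,0,0],[0,0,0,0,0,0]]'
python3 st.py; python3 - <<'E'
from h import *
b=bot.capture("scene")[170:320,240:420]; cv2.imwrite("pics/s1.png",cv2.resize(b,None,fx=4,fy=4,interpolation=2)[:,:,::-1])
E
```

```text
time: 4.5
tool_pos: [497.8, 166.1, 28.6]
tcp_rot: [-3.141, -0.001, -0.094]
contact_force: [-0.1, 0.2, -0.4]
grip_width: 0.9
finger_force: 0.0
t 4.5 fix [-127.8   52.7   28.6] rot [-3.141e+00 -1.000e-03 -9.400e-02] F [-0.1  0.2 -0.4] w 0.9
```

View pics/s1.png

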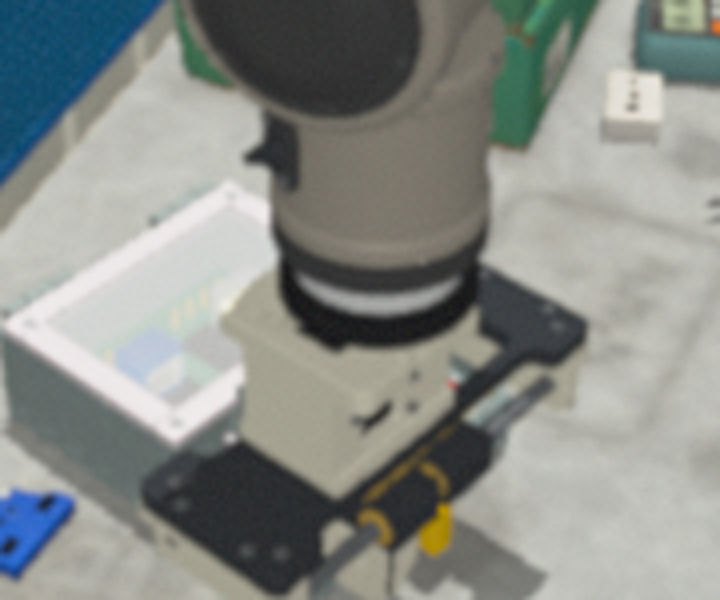

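The gripper body is over the fixture front; the yellow tab (crop pixel 437,528) stands just right of the closed fingers. Pushing right.

```bash
python3 -m jog '[[0,4,0,0,0,0],[0,4,0,0,0,0],[0,4,0,0,0,0],[0,4,0,0,0,0],[0,4,0,0,0,0],[0,4,0,0,0,0],[0,4,0,0,0,0],[0,3,0,0,0,0],[0,3,0,0,0,0],[0,0,0,0,0,0]]'
python3 st.py
python3 -m jog '[[0,2,0,0,0,0],[0,2,0,0,0,0],[0,0,0,0,0,0]]'
python3 st.py
```

```text
time: 5.55
tool_pos: [493.8, 131.8, 27.7]
tcp_rot: [3.141, 0.0, -0.096]
contact_force: [0.4, 0.2, 0.1]
grip_width: 0.2
finger_force: 0.0
t 5.55 fix [-128.5   18.1   27.7] rot [ 3.141  0.    -0.096] F [0.4 0.2 0.1] w 0.2
time: 5.85
tool_pos: [493.4, 128.0, 27.7]
tcp_rot: [3.141, 0.0, -0.095]
contact_force: [-0.1, 0.1, -0.6]
grip_width: 0.3
finger_force: 0.2
t 5.85 fix [-128.5   14.3   27.7] rot [ 3.141  0.    -0.095] F [-0.1  0.1 -0.6] w 0.3
```

```bash
for i in 1 ; do python3 -m jog '[[0,1.5,0,0,0,0],[0,1.5,0,0,0,0]]'; done; python3 st.py
```

```text
time: 6.05
tool_pos: [493.1, 125.2, 27.7]
tcp_rot: [3.142, -0.0, -0.095]
contact_force: [-1.2, 1.2, 0.3]
grip_width: 0.7
finger_force: 0.9
t 6.05 fix [-128.5   11.5   27.7] rot [ 3.142 -0.    -0.095] F [-1.2  1.2  0.3] w 0.7
```

```bash
python3 - <<'E'
from h import *
for n,s in(("scene",np.s_[170:320,240:420]),("top",np.s_[190:330,230:380])):
    b=bot.capture(n)[s]; cv2.imwrite(f"pics/{n}2.png",cv2.resize(b,None,fx=4,fy=4,interpolation=2)[:,:,::-1])
    for r in bot.outline_of("lock_tab",n)[:1]: print(n,r["p"],r["pixel"])
a=cv2.imread("pics/scene2.png");b=cv2.imread("pics/top2.png");
cv2.imwrite("pics/j2.png",np.hstack([cv2.resize(a,(400,333)),cv2.resize(b,(357,333))]))
E
```

```text
(no output)
```

View pics/j2.png

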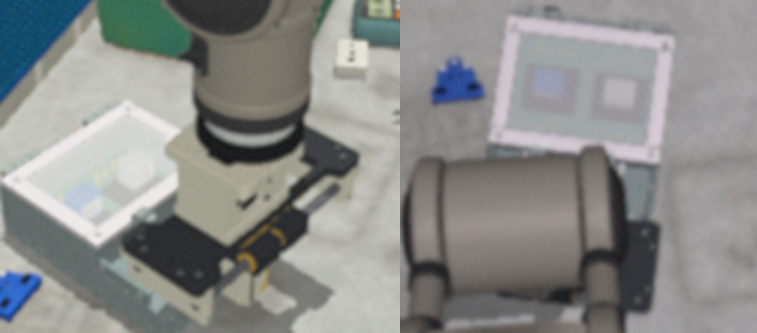

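The tab is barely visible right of the fingertips (scene half, about 265,275). Still little force, so I push on until the stop.

```bash
python3 -m jog '[[0,2,0,0,0,0],[0,2,0,0,0,0],[0,0,0,0,0,0]]'; python3 st.py;  python3 -m jog '[[0,2,0,0,0,0],[0,1,0,0,0,0],[0,0,0,0,0,0]]'; python3 st.py
```

```text
time: 6.55
tool_pos: [492.9, 124.4, 27.9]
tcp_rot: [-3.137, -0.001, -0.096]
contact_force: [0.5, 20.0, -0.5]
grip_width: 0.0
finger_force: 9.8
t 6.55 fix [-128.7   10.6   27.9] rot [-3.137e+00 -1.000e-03 -9.600e-02] F [ 0.5 20.  -0.5] w 0.0
time: 6.85
tool_pos: [492.8, 123.8, 28.0]
tcp_rot: [-3.134, -0.001, -0.097]
contact_force: [0.9, 33.0, -0.7]
grip_width: 0.1
finger_force: 16.5
t 6.85 fix [-128.7   10.    28. ] rot [-3.134e+00 -1.000e-03 -9.700e-02] F [ 0.9 33.  -0.7] w 0.1
```

```bash
python3 -m jog '[[0,-6,0,0,0,0],[0,-6,0,0,0,0],[0,-4,0,0,0,0],[0,0,-15,0,0,0],[0,0,-25,0,0,0],[0,0,-25,0,0,0],[0,0,-15,0,0,0],[0,0,0,0,0,0],[0,0,0,0,0,0]]'; python3 st.py;  python3 -m jog '[[-10,0,0,0,0,0],[-15,0,0,0,0,0],[-25,0,-20,0,0,0],[-30,0,-40,0,0,0],[-30,0,-50,0,0,0],[-30,0,-50,0,0,0],[0,0,0,0,0,0],[0,0,0,0,0,0]]' 44.6; python3 st.py
python3 - <<'E'
from h import *
for n,s in(("scene",np.s_[190:340,220:400]),("top",np.s_[190:320,230:380])):
    b=bot.capture(n)[s]; cv2.imwrite(f"pics/{n}3.png",cv2.resize(b,None,fx=4,fy=4,interpolation=2)[:,:,::-1])
E
```

```text
time: 7.75
tool_pos: [493.8, 133.8, 107.3]
tcp_rot: [3.141, 0.0, -0.096]
contact_force: [0.5, 0.2, -0.6]
grip_width: 0.7
finger_force: 0.0
t 7.75 fix [-128.6   20.1  107.3] rot [ 3.141  0.    -0.096] F [ 0.5  0.2 -0.6] w 0.7
time: 8.55
tool_pos: [362.4, 146.8, 253.3]
tcp_rot: [-3.142, -0.001, -0.095]
contact_force: [0.8, 0.4, -0.3]
grip_width: 40.9
finger_force: 0.0
t 8.55 fix [-260.7   20.5  253.3] rot [-3.142e+00 -1.000e-03 -9.500e-02] F [ 0.8  0.4 -0.3] w 40.9
```

View pics/scene3.png

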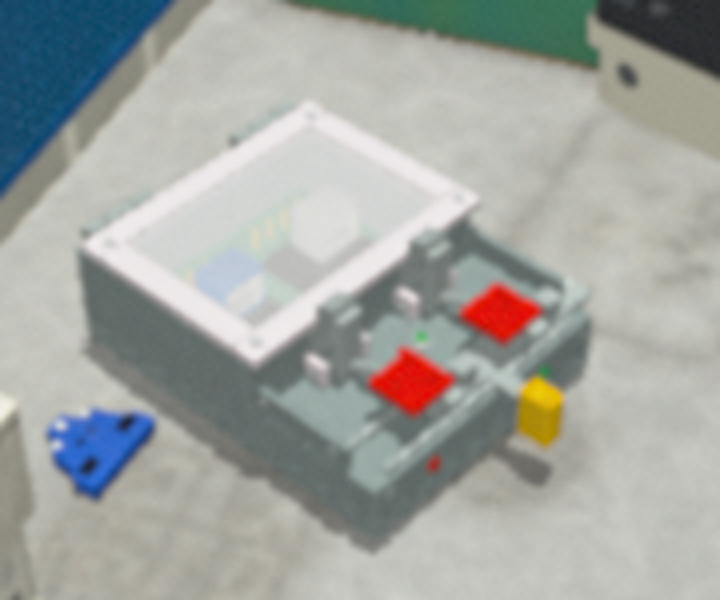

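The tab now stands at (542,395) in the crop, about 20 mm further right, keys and cover unchanged. Moving over the keys.

```bash
python3 -m jog '[[15,2,10,0,0,0],[25,3,20,0,0,0],[28,3.5,22,0,0,0],[28,3.5,22,0,0,0],[28,3.5,22,0,0,0],[25,3,22,0,0,0],[15,2,20,0,0,0],[8.5,1,15,0,0,0],[0,0,15,0,0,0],[0,0,10,0,0,0],[0,0,8,0,0,0],[0,0,0,0,0,0]]'; python3 -m jog '[[0,0,0,0,0,0]]'; python3 st.py
python3 - <<'E'
from h import *
b=bot.capture("scene")[170:320,240:420]; cv2.imwrite("pics/s4.png",cv2.resize(b,None,fx=4,fy=4,interpolation=2)[:,:,::-1])
E
```

```text
time: 9.85
tool_pos: [531.7, 108.7, 65.7]
tcp_rot: [3.141, 0.003, -0.095]
contact_force: [0.4, -0.6, -0.4]
grip_width: 40.8
finger_force: 0.0
time: 9.95
tool_pos: [532.9, 108.9, 67.5]
tcp_rot: [3.141, -0.0, -0.095]
contact_force: [-0.0, 0.0, 0.4]
grip_width: 40.9
finger_force: 0.0
t 9.95 fix [-87.4  -1.   67.5] rot [ 3.141 -0.    -0.095] F [-0.   0.   0.4] w 40.9
```

View pics/s4.png

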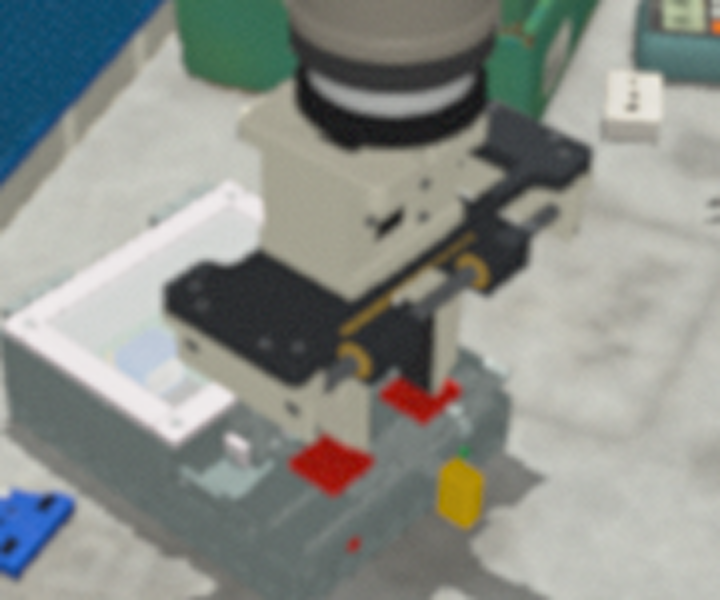

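Both fingertips hover over the two red pads (left pad at about 332,465; right at 420,397). Pressing.

```bash
python3 -m jog '[[0,0,5,0,0,0],[0,0,3,0,0,0],[0,0,3,0,0,0],[0,0,0,0,0,0]]'; python3 st.py; python3 -m jog '[[0,0,2,0,0,0],[0,0,2,0,0,0],[0,0,2,0,0,0],[0,0,0,0,0,0]]'; python3 st.py
```

```text
time: 10.4
tool_pos: [532.4, 109.0, 56.3]
tcp_rot: [3.141, 0.001, -0.095]
contact_force: [-2.2, 0.9, 3.1]
grip_width: 40.8
finger_force: 1.3
t 10.4 fix [-87.9  -1.   56.3] rot [ 3.141e+00  1.000e-03 -9.500e-02] F [-2.2  0.9  3.1] w 40.8
time: 10.8
tool_pos: [531.6, 109.0, 50.2]
tcp_rot: [3.141, 0.003, -0.095]
contact_force: [-5.3, 0.4, 6.7]
grip_width: 40.8
finger_force: 3.5
t 10.8 fix [-88.7  -1.   50.2] rot [ 3.141e+00  3.000e-03 -9.500e-02] F [-5.3  0.4  6.7] w 40.8
```

```bash
python3 -m jog '[[0,0,1.5,0,0,0],[0,0,1.5,0,0,0],[0,0,0,0,0,0]]'; python3 st.py; python3 -m jog '[[0,0,0,0,0,0],[0,0,0,0,0,0],[0,0,0,0,0,0],[0,0,0,0,0,0],[0,0,0,0,0,0]]';python3 - <<'E'
from h import *
b=bot.capture("scene")[170:320,240:420]; cv2.imwrite("pics/s5.png",cv2.resize(b,None,fx=4,fy=4,interpolation=2)[:,:,::-1])
o=bot.get_obs();print(o["moment"],o["tool_pos"])
E
```

```text
time: 11.1
tool_pos: [531.3, 109.1, 48.3]
tcp_rot: [3.141, 0.003, -0.095]
contact_force: [-9.0, 1.6, 14.4]
grip_width: 41.2
finger_force: 8.1
t 11.1 fix [-89.   -0.9  48.3] rot [ 3.141e+00  3.000e-03 -9.500e-02] F [-9.   1.6 14.4] w 41.2
time: 11.6
tool_pos: [531.3, 109.1, 48.3]
tcp_rot: [3.141, 0.003, -0.095]
contact_force: [-9.6, 0.9, 14.5]
grip_width: 41.2
finger_force: 8.0
[0.11664075 1.55592318 0.0254392 ] [531.32556089 109.07793546  48.26907021]
```

View pics/s5.png

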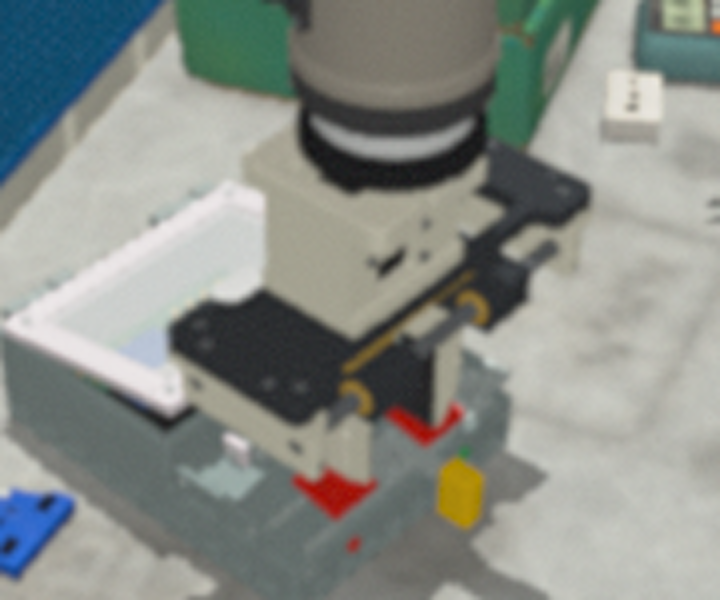

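The cover's front edge has lifted off the housing (gap at about 170,415), both pads fully down. Holding.

```bash
python3 -m jog '[[0,0,0,0,0,0],[0,0,0,0,0,0],[0,0,0,0,0,0],[0,0,0,0,0,0],[0,0,0,0,0,0],[0,0,0,0,0,0],[0,0,0,0,0,0],[0,0,0,0,0,0],[0,0,0,0,0,0],[0,0,0,0,0,0],[0,0,0,0,0,0],[0,0,0,0,0,0]]'; python3 -m jog '[[0,0,0,0,0,0],[0,0,0,0,0,0],[0,0,0,0,0,0],[0,0,0,0,0,0],[0,0,0,0,0,0],[0,0,0,0,0,0],[0,0,0,0,0,0],[0,0,0,0,0,0],[0,0,0,0,0,0],[0,0,0,0,0,0]]'
python3 - <<'E'
from h import *
b=bot.capture("scene")[150:300,240:420]; cv2.imwrite("pics/s6.png",cv2.resize(b,None,fx=4,fy=4,interpolation=2)[:,:,::-1])
E
```

```text
time: 12.85
tool_pos: [531.3, 109.1, 48.3]
tcp_rot: [3.141, 0.003, -0.095]
contact_force: [-9.1, 0.5, 14.2]
grip_width: 40.6
finger_force: 8.0
time: 13.85
tool_pos: [531.3, 109.1, 48.3]
tcp_rot: [3.141, 0.003, -0.095]
contact_force: [-10.3, 1.2, 14.7]
grip_width: 41.0
finger_force: 8.0
```

View pics/s6.png

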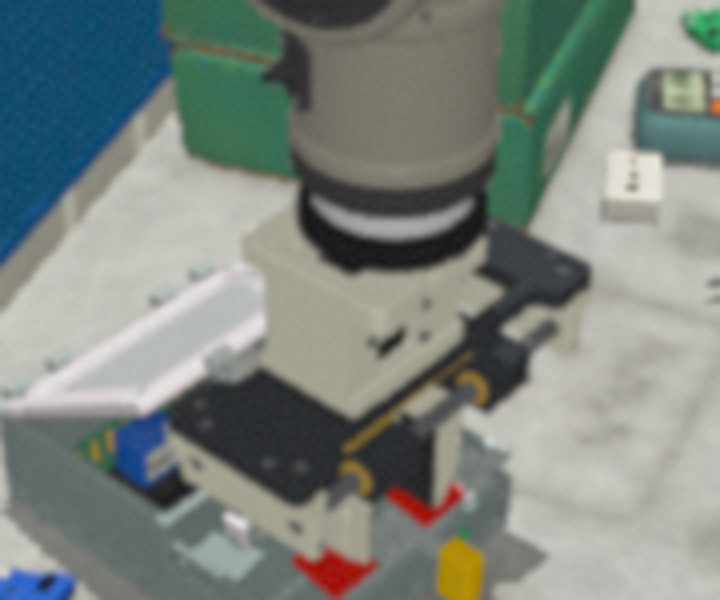

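```bash
python3 -c "
from h import *
q=[620,101.6,-.095];c,s=np.cos(q[2]),np.sin(q[2])
for a in(.2,.3,.4,.5,.6):
    x=78-112*np.cos(a)-3.5*np.sin(a);z=63.5+112*np.sin(a)+3.5*np.cos(a);P=proj('scene',[q[0]+c*x-s*75,q[1]+s*x+c*75,z]);print(a,round((P[0]-240)*4),round((P[1]-150)*4))"
```

```text
0.2 167 482
0.3 162 461
0.4 155 439
0.5 146 416
0.6 135 393
```

The cover corner at (140,408) corresponds to about 0.52 rad, past the catch; releasing.

```bash
python3 -m jog '[[-1,0,-5,0,0,0],[-2,0,-8,0,0,0],[-5,0,-10,0,0,0],[-20,0,-15,0,0,0],[-30,0,-25,0,0,0],[-35,0,-30,0,0,0],[-35,0,-30,0,0,0],[-20,0,-20,0,0,0],[0,0,0,0,0,0],[0,0,0,0,0,0],[0,0,0,0,0,0],[0,0,0,0,0,0]]'; for i in 1 2 3 4 5; do python3 -m jog '[[0,0,0,0,0,0],[0,0,0,0,0,0],[0,0,0,0,0,0],[0,0,0,0,0,0],[0,0,0,0,0,0],[0,0,0,0,0,0],[0,0,0,0,0,0],[0,0,0,0,0,0],[0,0,0,0,0,0],[0,0,0,0,0,0],[0,0,0,0,0,0],[0,0,0,0,0,0]]' >/dev/null; done; python3 st.py
python3 - <<'E'
from h import *
b=bot.capture("scene")[150:340,220:400]; cv2.imwrite("pics/s7.png",cv2.resize(b,None,fx=3,fy=3,interpolation=2)[:,:,::-1])
E
```

```text
time: 15.1
tool_pos: [385.8, 122.7, 189.4]
tcp_rot: [3.141, 0.002, -0.096]
contact_force: [0.6, 0.8, -0.2]
grip_width: 40.7
finger_force: 0.0
t 21.1 fix [-235.5   -1.   190.4] rot [ 3.142 -0.    -0.095] F [ 1.2 -0.4 -0.7] w 41.1
```

View pics/s7.png

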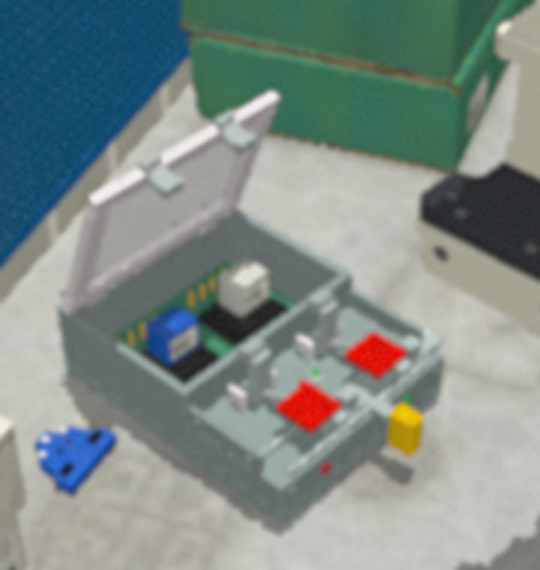

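The cover stands open (edge 95,200 to 275,95), keys are up, the tab is right, and the relays are in place. I'll wait another 1.2 s so the cover is at rest, then hand in.

```bash
python3 -m jog '[[0,0,0,0,0,0],[0,0,0,0,0,0],[0,0,0,0,0,0],[0,0,0,0,0,0],[0,0,0,0,0,0],[0,0,0,0,0,0],[0,0,0,0,0,0],[0,0,0,0,0,0],[0,0,0,0,0,0],[0,0,0,0,0,0],[0,0,0,0,0,0],[0,0,0,0,0,0]]' >/dev/null; python3 -c "
from plant import bot
print(bot.close_job())"
```

```text
the job is handed in; nothing more can be done
None
```

I handed the job in at about 22 s: the last picture showed the cover open, both keys up, the lock tab to the right and the relays in place, but the hand-in returned no verdict.

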